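# Shut the water filter's cover and hold its recessed reset button

### The arm

A 6-joint arm with a two-finger parallel gripper is mounted at the origin on a cart in front of the work surface, level with it; the furniture and walls round the work are solid. World frame = base frame: x ahead of the robot, y to its left, z up, the work surface at z = 0. Lengths are in mm, angles in rad, forces in N, time in s.
With the tool pointing down it reaches from about 275 to 750 mm from the base axis. Payload 10.2 kg.
Tool frame: the origin (TCP) lies on the centre line of the jaws, within the pads' length; the fingertips stand 17 mm ahead of it and the grasp point (between the pads) lies 2 mm behind it; z points along the fingers, y is the line along which they close (so a half turn about z gives the same grasp; the last joint's range is limited). The gripper opens to 85 mm and grips with 20 to 120 N. Pads are 22 mm wide; open, the fingers measure 114 mm over their backs; the gripper's body (76 mm by 85 mm) begins 54 mm behind the grasp point. The pads swing forward as they close: fully open they stand 13 mm farther back than shut.
Start: joints at [1.084, 0.313, 1.498, -0, 1.331, -0.223], TCP at [136.907, 506.841, 248.294] pointing down, gripper open.
Joint ranges: [-2.94, 2.94], [-0.97, 2.17], [0.19, 2.56], [-1.23, 4.37], [0.02, 3.11], [-2.88, 2.88]. Speed limits (rad/s): [2.39, 2.39, 3.01, 3.14, 3.14, 3.14].

### API

Orientations are given as a unit quaternion [w, x, y, z].
In Python, from rig import ctrl gives the robot as it stands. The module is installed in compiled form; this text tells all that it offers.
- The arm moves only by the shell command python3 -m jog 'ROWS' [FORCE]. ROWS is JSON, a list of rows, each an object with "delta_pos": the shift along the world's x, y, z in mm, a list of three; "angular": the turn, a rotation vector about the world's x, y, z in rad, a list of three; "fingers": the opening, from 0 (shut) to 1 (fully open). In form: [{"delta_pos": [tx, ty, tz], "angular": [rx, ry, rz], "fingers": fingers}, ...]. A call has 1 to 10 rows; each row is the pose to reach, as a shift and turn from the pose commanded when the call began; what a row does not reach only later rows make up. A row lasts 1/8 s, in which the tool goes at most 62.5 mm and 10.7 degrees, less where a joint would pass 70% of its speed; a pose out of reach is approached as far as the arm can. A call with a gripper value outside its range is refused whole. The fingers move at their own pace and stop on an object; FORCE is the grip in N (left out, the last holds). Time passes only in rows, so rows that repeat a pose let the fingers close. It gives the time, the measured TCP pose, the force, the opening and the grip force at its end, in the units of the state.
- ctrl.sense(): the state, without advancing time (a new reading comes with each control period).
- ctrl.capture(name): name is "scene" or "top" or "wrist"; returns a dict with "pixels" (420x560x3 uint8, blue, green, red), "fx", "fy", "cx", "cy" (pixels), "dist" ([k1, k2, p1, p2, k3] as OpenCV has them; the pictures are not rectified), "R" (3x3) and "t" (3): a world point X has camera coordinates R X + t. Camera axes: x right, y down, z forward; pixel columns grow to the right and rows downward; lengths in mm; the calibration is good to about 2 mm. A picture is of the moment at which its call begins. There is no depth.
- ctrl.finish_job(): hands the job in; it is judged then, once.
The state is a dict: "time_s": time; "joints": joint angles; "dq": joint speeds; "tau": joint torques, N m; "eef_pos": TCP position; "ee_rot": TCP orientation; "force": force on the tool from outside, world axes, zero at the start; "wrist_torque": the same for the moment, N m; "grip_width": opening from 0.0 (shut) to 1.0 (fully open); "grip_force": force on a finger pad.
Only numpy, scipy, OpenCV 4.12 (cv2) and the standard library are available. Lean on these libraries where they do the work, as an engineer would, in place of code of your own. Each camera call takes 0.05 s, during which the arm holds its last target. There are 200 camera calls.

### The job

The cartridge in the white countertop water filter has just been changed. Press its raised grey cover down until it snaps shut and stays shut by itself, then, using the blue-handled reset pin from the wooden stand, reach down through the orange-ringed hole in the shut cover and hold the recessed red button fully down for at least three seconds. Finish there: the pin stays in the gripper, still holding the button down, with the cover shut and all the other things left standing where they are.

Things in the scene. Friction and masses are not known exactly. Their poses are not given: they have to be found in the camera images.
- filter_unit: white countertop water filter, 190 (x) x 130 (y) x 84 mm, fixed; origin under its centre, x towards its back, y to its left, z up. In this frame (mm): hinge line of the cover along y at x 40, z 87; shut cover's flat top at z 90, from x -94 to 38, y -60 to 60; shut cover's press pad at x -35, y 18, its hole at x -45, y -30; button right below the hole, its top at z 68 when up
- cover (a joint): angle of the grey cover (126x120x6 mm, hinged at the back, free edge to the front): 0 = shut, flat; 0.65 rad = sprung open. An over-centre spring lifts it open again if let go above about 0.17 rad; below that it snaps shut and is held. Pushing straight down where the shut cover's press pad will be meets the open cover and takes up to about 5 N
- press_pad (a point): middle of the three black thumb ridges on the cover's upper face, 75 mm from the hinge line and 18 mm to the left of the cover's middle; moves with the cover
- aperture (a point): centre of the round hole in the cover, 14 mm across, on the cover's upper face, with a thin orange ring round it; moves with the cover; z is square to the cover. The cover is 6 mm thick
- button_top (a point): centre of the top of the red reset button, 16 mm across, in the bay under the cover; moves down with the button. A grey collar, 19 mm inside, stands round it, 4 mm higher than the button
- button (a joint): how far the button is pressed: 0 = up, 0.006 m = fully down; a spring pushes it back up, about 1.6 N at the start and 4 N when fully down, then it meets a hard stop
- reset_tool: reset pin: loose, 60 g, 119 mm long, standing upright, origin at the lower tip, z up along it: steel pin 6 mm across and 45 mm long, then a collar 22 mm across (its flat underside at 45, ending at 53 mm), then a blue round handle 16 mm across up to 119 mm
- tool_grip (a point): on the axis of the reset pin's handle, 85 mm above its tip: where to grasp it
- tool_tip (a point): lower tip of the reset pin
- stand: wooden block 64x64x56 mm, fixed; origin under its centre; the reset pin stands in its middle hole (10 mm across, 50 deep), its collar resting on the top, so that the tip is 11 mm above the worktop. Draw the pin straight up at least 50 mm
- honey_jar: glass jar with a red lid, 64 mm across, 97 mm tall; a bystander, to be left alone; origin at its underside
- spice_jar: small glass spice jar with a red cap, 45 mm across, 106 mm tall; a bystander, to be left alone; origin at its underside
- mug: speckled stoneware mug, 117x83x93 mm with its handle; a bystander, to be left alone; origin at its underside
- espresso_cup: small cream cup, 64x91x50 mm with its handle; a bystander, to be left alone; origin at its underside
- milk_jug: grey jug, 70x96x89 mm with its handle; a bystander, to be left alone; origin at its underside
- lemon: lemon, 83x58x58 mm, lying; a bystander, to be left alone; origin at its underside

How it is judged:
By the outcome, as a careful person would: the job done as asked, in the order asked, and still so for the second after the job is handed in, while the arm keeps its last pose, push and grip.
It also fails if it takes over 64 s, if anything falls off the work surface, if the arm or the gripper's body presses on something with over 40 N, if the wrist force passes 120 N, or if a joint passes its speed limit or range.

## Working session

There is one attempt and no reset: what is moved stays moved. The work goes in short steps, Python scripts to look and compute and a shell command to move; the robot and the scene stay as the last step left them, time stands still between calls to the robot, and variables do not carry over. Pictures are saved under pics/ and viewed, at most 10 in all, crops included, and the job is handed in when it is done.

```bash
mkdir -p pics
cat > h.py <<'E'
import numpy as np, cv2
from rig import ctrl
def cap(n,f=None):
    c=ctrl.capture(n)
    if f: cv2.imwrite('pics/'+f,c['pixels'])
    return c
def K(c): return np.array([[c['fx'],0,c['cx']],[0,c['fy'],c['cy']],[0,0,1.]])
def ray(c,uv):
    p=cv2.undistortPoints(np.array([[uv]],float),K(c),np.array(c['dist'],float))[0,0]
    R=np.array(c['R']);t=np.array(c['t'])
    return -R.T@t, R.T@np.array([p[0],p[1],1])
def onz(c,uv,z):
    o,d=ray(c,uv); return o+d*(z-o[2])/d[2]
def tri(a,ua,b,ub):
    o1,d1=ray(a,ua);o2,d2=ray(b,ub);d1/=np.linalg.norm(d1);d2/=np.linalg.norm(d2)
    s=np.linalg.lstsq(np.c_[d1,-d2],o2-o1,rcond=None)[0]
    p,q=o1+s[0]*d1,o2+s[1]*d2; return (p+q)/2,np.linalg.norm(p-q)
def proj(c,X):
    R=np.array(c['R']);r=cv2.Rodrigues(R)[0]
    return cv2.projectPoints(np.array(X,float).reshape(-1,1,3),r,np.array(c['t'],float),K(c),np.array(c['dist'],float))[0][:,0]
def blobs(c,lo,hi,amin=30):
    m=cv2.inRange(cv2.cvtColor(c['pixels'],cv2.COLOR_BGR2HSV),np.array(lo),np.array(hi))
    n,l,s,ce=cv2.connectedComponentsWithStats(m)
    return [(ce[i].round(1).tolist(),s[i].tolist()) for i in range(1,n) if s[i,4]>=amin]
E
python3 - <<'E'
from h import *
for n in('scene','top'):
    c=cap(n,n+'0.png'); R=np.array(c['R']);print(n,(-R.T@np.array(c['t'])).round(),R[2].round(2))
    print('orange',blobs(c,(8,150,120),(22,255,255),15));print('blue',blobs(c,(100,120,50),(125,255,255)))
s=ctrl.sense();print(s['eef_pos'],s['ee_rot'],s['force'],s['time_s'])
E
```

```text
scene [ -83. 1158. 1053.] [ 0.39 -0.71 -0.59]
orange [([292.5, 128.6], [288, 115, 10, 27, 234]), ([342.9, 142.0], [339, 139, 8, 6, 16]), ([371.1, 144.5], [368, 138, 8, 14, 44]), ([360.2, 146.6], [353, 144, 12, 7, 31]), ([102.0, 216.5], [93, 200, 16, 33, 341]), ([89.8, 216.5], [88, 214, 5, 7, 23]), ([85.7, 242.7], [76, 223, 18, 52, 383]), ([264.1, 284.0], [259, 276, 10, 16, 90]), ([278.2, 287.8], [268, 278, 18, 18, 172]), ([50.7, 347.2], [38, 338, 24, 16, 145])]
blue [([293.6, 225.0], [284, 219, 19, 14, 192]), ([272.0, 275.5], [269, 263, 7, 25, 128])]
top [ 345.  -13. 1571.] [ 0.16  0.01 -0.99]
orange [([452.7, 234.4], [433, 192, 41, 76, 1026]), ([454.4, 215.6], [453, 211, 4, 10, 20]), ([473.8, 234.7], [470, 229, 7, 12, 35]), ([474.1, 249.4], [471, 242, 7, 18, 39]), ([195.4, 258.3], [183, 252, 19, 16, 98]), ([482.9, 257.0], [480, 253, 6, 9, 23]), ([187.0, 266.6], [183, 262, 10, 9, 51])]
blue [([189.2, 260.4], [185, 258, 9, 6, 41])]
[136.78714823 506.64488779 247.79359488] [-2.04477509e-04  1.31508968e-01  9.91314807e-01 -5.49869904e-04] [-0.09556292 -0.12086871 -0.29957473] 0.1
```

View pics/scene0.png

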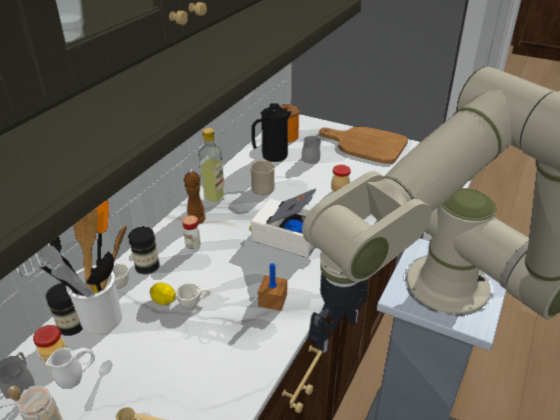

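View pics/top0.png

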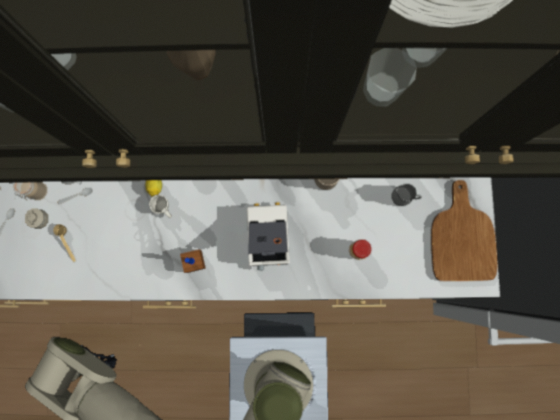

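The scene view shows the filter around (288,228) with its cover open, and the pin in its stand at (272,285). The top view shows the filter at (268,236), the stand at (193,261) and the honey jar at (361,249).

Run:
```python
from h import *
a=cap('scene');b=cap('top')
cv2.imwrite('pics/crop1.png',np.hstack([cv2.resize(b['pixels'][195:275,170:300],None,fx=5,fy=5,interpolation=cv2.INTER_CUBIC)[:, :]]))
print('handle tri',tri(a,(272,275.5),b,(189.2,260.4)))
print('stand',onz(b,(193,261),56))
# dark cover box, open
g=cv2.cvtColor(b['pixels'],cv2.COLOR_BGR2GRAY)
m=np.zeros_like(g);m[200:275,240:300]=(g[200:275,240:300]<110)*255
cs=cv2.findContours(m,cv2.RETR_EXTERNAL,cv2.CHAIN_APPROX_NONE)[0]
c=max(cs,key=cv2.contourArea);r=cv2.minAreaRect(c);print(r)
for p in cv2.boxPoints(r): print(p,onz(b,p,90).round(),onz(b,p,140).round())
for p in [(248,206),(286,206),(288,265),(249,266)]: print(p,onz(b,p,84).round())
```

```text
handle tri (array([400.69530001, 280.30485126,  93.23384032]), np.float64(2.01156365604533))
stand [399.15792129 274.76096636  56.        ]
((266.7252197265625, 240.6309814453125), (40.48762512207031, 38.40928649902344), 87.70938873291016)
[246.7268  221.17093] [524.  97.  90.] [518.  93. 140.]
[285.1054  219.63577] [528. -26.  90.] [522. -26. 140.]
[286.72363 260.09103] [399. -30.  90.] [397. -30. 140.]
[248.34503 261.6262 ] [395.  92.  90.] [393.  88. 140.]
(248, 206) [575.  93.  84.]
(286, 206) [574. -30.  84.]
(288, 265) [384. -34.  84.]
(249, 266) [381.  90.  84.]
```

View pics/crop1.png

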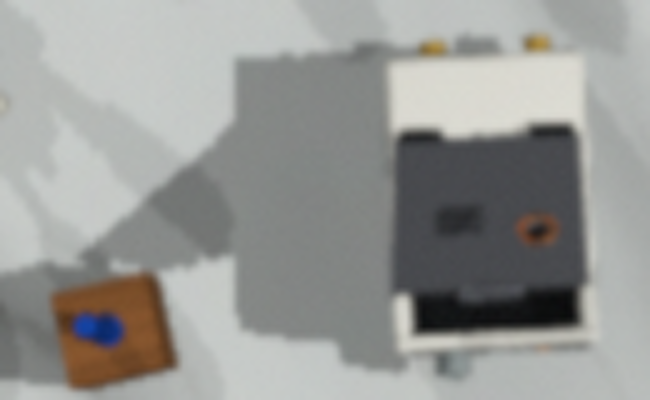

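The crop shows the unit's corners at about (388,57), (583,53), (595,345) and (400,352). The pad is at (458,220), the ring at (537,229) and the pin at (90,325). That puts the unit's centre near (478,30) with a yaw of about 0.02. I'll move over it and check with the wrist camera.

```bash
python3 -m jog '[{"delta_pos":[60,-92,20],"angular":[0,0,0],"fingers":0},{"delta_pos":[95,-140,52],"angular":[0,0,0],"fingers":0},{"delta_pos":[130,-190,52],"angular":[0,0,0],"fingers":0},{"delta_pos":[160,-240,52],"angular":[0,0,0],"fingers":0},{"delta_pos":[190,-290,52],"angular":[0,0,0],"fingers":0},{"delta_pos":[220,-340,52],"angular":[0,0,0],"fingers":0},{"delta_pos":[220,-390,52],"angular":[0,0,0],"fingers":0},{"delta_pos":[220,-440,52],"angular":[0,0,0],"fingers":0},{"delta_pos":[220,-460,52],"angular":[0,0,0],"fingers":0},{"delta_pos":[220,-460,52],"angular":[0,0,0],"fingers":0}]'
python3 - <<'E'
from h import *
c=cap('wrist','w1.png');R=np.array(c['R']);print((-R.T@np.array(c['t'])).round(),R.round(2))
print('orange',blobs(c,(5,130,100),(22,255,255),40))
E
```

```text
time_s: 1.45
eef_pos: [356.9, 45.5, 300.3]
ee_rot: [-0.0, 0.133, 0.991, -0.0]
force: [-0.1, 0.4, -0.2]
grip_width: -0.001
grip_force: 0.0
[276.  68. 426.] [[ 0.26  0.96 -0.  ]
 [ 0.91 -0.25  0.33]
 [ 0.32 -0.09 -0.94]]
orange []
```

View pics/w1.png

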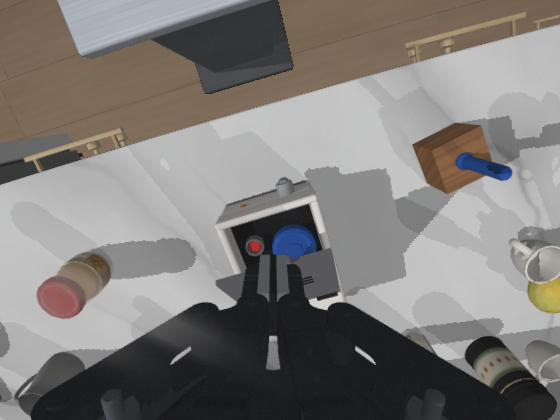

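The wrist view shows the red button at (256,246), the front top corners at about (217,224) and (310,183), the stand top around (452,158), and the pin handle from (463,161) to (507,173).

Run:
```python
from h import *
c=cap('wrist')
r=blobs(c,(0,150,100),(6,255,255),20)+blobs(c,(174,150,100),(180,255,255),20);print(r)
b=[x for x in r if 235<x[0][0]<275 and 230<x[0][1]<262];print('button',[onz(c,x[0],68).round(1) for x in b])
print('front corners',onz(c,(217,224),84).round(1),onz(c,(310,183),84).round(1))
bl=[x for x in blobs(c,(100,120,50),(125,255,255)) if x[0][0]>420];print(bl)
hsv=cv2.cvtColor(c['pixels'],cv2.COLOR_BGR2HSV)
m=cv2.inRange(hsv,np.array((100,120,50)),np.array((125,255,255)));m[:,:430]=0
n=np.argwhere(m)[:,::-1].astype(float)
q=cv2.fitLine(n.astype(np.float32),cv2.DIST_L2,0,.01,.01).ravel();print(q)
s=(n-q[2:])@q[:2];e0=q[2:]+q[:2]*s.min();e1=q[2:]+q[:2]*s.max();
# mid handle between end circles: ends (half-width in pixels off)
print(e0,e1)
a=cap('top');u=blobs(a,(100,120,50),(125,255,255));u=[x for x in u if x[0][0]<210];print(u)
for z in (64,92,130):print(z,[onz(c,e,z).round(1) for e in(e0,q[2:],e1)])
```

```text
[([253.4, 246.3], [248, 242, 12, 10, 94])]
button [array([440.7,  -1.9,  68. ])]
front corners [392.6 -33.1  84. ] [372.1  88.3  84. ]
[([481.9, 167.1], [455, 154, 56, 27, 759])]
[9.5825237e-01 2.8592375e-01 4.8188538e+02 1.6707906e+02]
[455.53236094 159.21583197] [509.59781167 175.34790412]
[([189.4, 260.3], [185, 258, 9, 6, 37])]
64 [array([395., 268.,  64.]), array([413.5, 299.6,  64. ]), array([433.4, 334. ,  64. ])]
92 [array([385.8, 252.6,  92. ]), array([402.8, 281.8,  92. ]), array([421.2, 313.5,  92. ])]
130 [array([373.3, 231.8, 130. ]), array([388.4, 257.6, 130. ]), array([404.7, 285.7, 130. ])]
```

Position is good enough for the press. I'll move over the pad at about (444,48) and push down.

```bash
python3 -m jog '[{"delta_pos":[40,1,-20],"angular":[0,0,0],"fingers":0},{"delta_pos":[87,2,-50],"angular":[0,0,0],"fingers":0},{"delta_pos":[87,2,-90],"angular":[0,0,0],"fingers":0},{"delta_pos":[87,2,-120],"angular":[0,0,0],"fingers":0},{"delta_pos":[87,2,-140],"angular":[0,0,0],"fingers":0},{"delta_pos":[87,2,-155],"angular":[0,0,0],"fingers":0},{"delta_pos":[87,2,-168],"angular":[0,0,0],"fingers":0},{"delta_pos":[87,2,-180],"angular":[0,0,0],"fingers":0},{"delta_pos":[87,2,-188],"angular":[0,0,0],"fingers":0},{"delta_pos":[87,2,-188],"angular":[0,0,0],"fingers":0}]'
```

```text
time_s: 2.85
eef_pos: [443.7, 48.9, 111.8]
ee_rot: [-0.001, 0.131, 0.991, 0.0]
force: [0.2, -0.1, 0.1]
grip_width: -0.001
grip_force: 0.0
```

```bash
python3 -m jog '[{"delta_pos":[0,0,-2],"angular":[0,0,0],"fingers":0},{"delta_pos":[0,0,-5],"angular":[0,0,0],"fingers":0},{"delta_pos":[0,0,-5],"angular":[0,0,0],"fingers":0}]'
python3 -m jog '[{"delta_pos":[0,0,20],"angular":[0,0,0],"fingers":0},{"delta_pos":[0,0,60],"angular":[0,0,0],"fingers":0},{"delta_pos":[-40,0,110],"angular":[0,0,0],"fingers":0},{"delta_pos":[-70,0,150],"angular":[0,0,0],"fingers":0},{"delta_pos":[-95,0,160],"angular":[0,0,0],"fingers":0},{"delta_pos":[-95,0,160],"angular":[0,0,0],"fingers":0},{"delta_pos":[-95,0,160],"angular":[0,0,0],"fingers":0}]'
python3 - <<'E'
from h import *
c=cap('wrist','w2.png');R=np.array(c['R']);print((-R.T@np.array(c['t'])).round())
cv2.imwrite('pics/w2c.png',cv2.resize(c['pixels'][130:330,180:420],None,fx=3,fy=3,interpolation=cv2.INTER_CUBIC))
print('orange',[(x,onz(c,x[0],90).round(1)) for x in blobs(c,(5,110,80),(25,255,255),15)])
E
```

```text
time_s: 3.22
eef_pos: [444.0, 48.8, 107.3]
ee_rot: [0.0, 0.132, 0.991, -0.0]
force: [0.4, 0.9, -0.3]
grip_width: 0.001
grip_force: 0.0
time_s: 4.1
eef_pos: [349.2, 48.8, 267.0]
ee_rot: [-0.0, 0.132, 0.991, 0.0]
force: [0.6, -0.4, -0.0]
grip_width: -0.004
grip_force: 0.0
[268.  71. 393.]
orange [(([463.6, 167.6], [422, 132, 86, 77, 3786]), array([378.5, 245.3,  90. ])), (([239.6, 220.7], [237, 219, 6, 4, 17]), array([374.4,   5.7,  90. ])), (([243.0, 271.9], [241, 266, 7, 14, 35]), array([435.8,  -9.3,  90. ])), (([556.6, 304.6], [553, 303, 7, 6, 26]), array([585.2, 352.4,  90. ]))]
```

View pics/w2c.png

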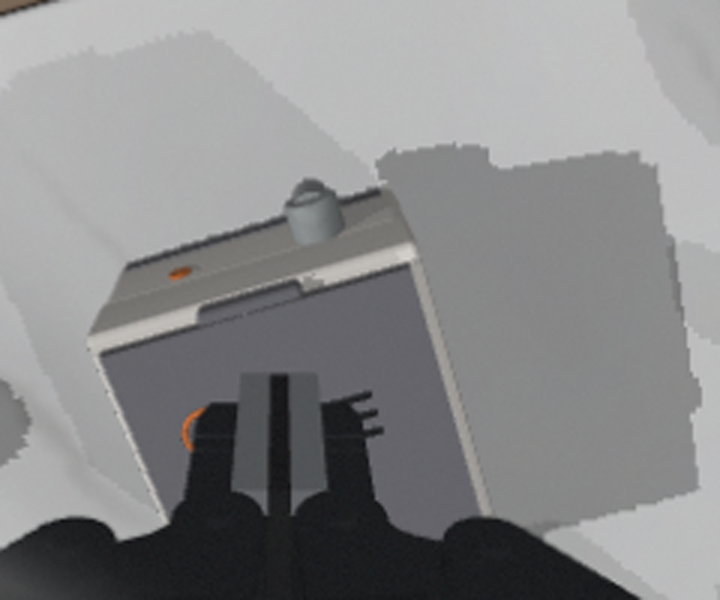

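The cover lies flat and shut. The ring is partly hidden by the fingers at crop (190,430), so I'll shift left for a clear view on the way to the pin, with the fingers open.

```bash
python3 -m jog '[{"delta_pos":[-10,30,0],"angular":[0,0,0],"fingers":1},{"delta_pos":[-29,71,0],"angular":[0,0,0],"fingers":1},{"delta_pos":[-29,71,0],"angular":[0,0,0],"fingers":1},{"delta_pos":[-29,71,0],"angular":[0,0,0],"fingers":1}]'
python3 - <<'E'
from h import *
print(onz(c:=cap('wrist','w3.png'),(0,0),0)[:0])
for x in blobs(c,(5,110,80),(25,255,255),15): print(x,onz(c,x[0],90).round(1))
hsv=cv2.cvtColor(c['pixels'],cv2.COLOR_BGR2HSV)
m=cv2.inRange(hsv,np.array((100,120,50)),np.array((125,255,255)))
n=max(cv2.findContours(m,cv2.RETR_EXTERNAL,cv2.CHAIN_APPROX_NONE)[0],key=cv2.contourArea)
print('blue rect',cv2.minAreaRect(n))
print(proj(c,[[400,278,64],[400,278,130],[434,-1,90]]).round(1))
cv2.imwrite('pics/w3b.png',cv2.resize(c['pixels'],None,fx=1.4,fy=1.4))
E
```

```text
time_s: 4.65
eef_pos: [320.4, 119.7, 266.9]
ee_rot: [-0.0, 0.131, 0.991, -0.0]
force: [0.5, -0.2, 0.6]
grip_width: 0.847
grip_force: 0.0
[]
([410.4, 202.6], [373, 168, 79, 76, 3225]) [372.9 257.7  90. ]
([193.8, 254.2], [191, 252, 7, 5, 19]) [370.7  14.7  90. ]
([205.7, 309.1], [198, 301, 13, 15, 50]) [444.5   2.8  90. ]
([526.7, 336.6], [506, 319, 35, 40, 603]) [596.6 386.6  90. ]
([27.6, 335.5], [17, 328, 19, 18, 53]) [ 426.6 -236.4   90. ]
blue rect ((436.77362060546875, 223.3783416748047), (55.46750259399414, 17.514558792114258), 34.592288970947266)
[[420.7 212.7]
 [452.  236.1]
 [199.8 302.7]]
```

View pics/w3b.png

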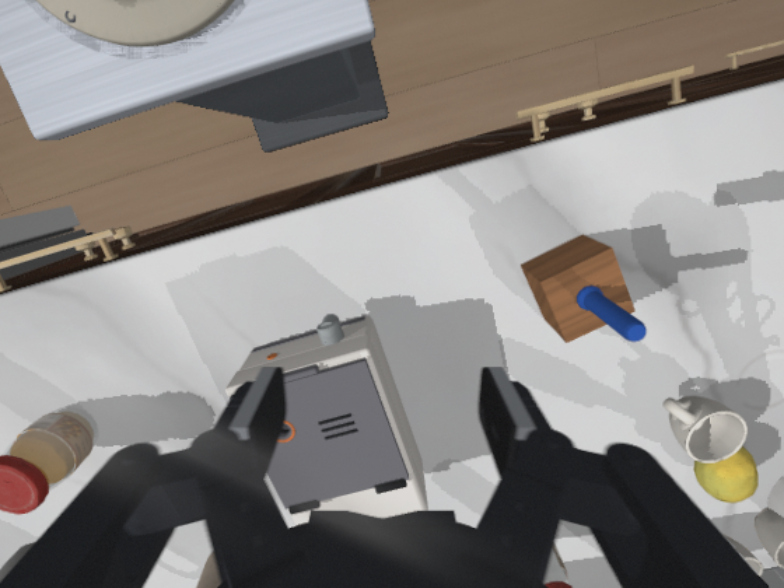

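Pin at (400,278) agrees with this view: the handle's rect centre is (436.8,223.4) and the predicted point is (436,224). The pad shows at about (241,304). Now the grasp.

```bash
python3 -m jog '[{"delta_pos":[25,50,-10],"angular":[0,0,0],"fingers":1},{"delta_pos":[50,100,-30],"angular":[0,0,0],"fingers":1},{"delta_pos":[80,158,-50],"angular":[0,0,0],"fingers":1},{"delta_pos":[80,158,-60],"angular":[0,0,0],"fingers":1},{"delta_pos":[80,158,-100],"angular":[0,0,0],"fingers":1},{"delta_pos":[80,158,-140],"angular":[0,0,0],"fingers":1},{"delta_pos":[80,158,-173],"angular":[0,0,0],"fingers":1},{"delta_pos":[80,158,-173],"angular":[0,0,0],"fingers":1},{"delta_pos":[80,158,-173],"angular":[0,0,0],"fingers":1}]' 
python3 -m jog '[{"delta_pos":[0,0,0],"angular":[0,0,0],"fingers":0},{"delta_pos":[0,0,0],"angular":[0,0,0],"fingers":0},{"delta_pos":[0,0,0],"angular":[0,0,0],"fingers":0},{"delta_pos":[0,0,0],"angular":[0,0,0],"fingers":0},{"delta_pos":[0,0,0],"angular":[0,0,0],"fingers":0},{"delta_pos":[0,0,0],"angular":[0,0,0],"fingers":0},{"delta_pos":[0,0,0],"angular":[0,0,0],"fingers":0},{"delta_pos":[0,0,0],"angular":[0,0,0],"fingers":0}]' 50
```

```text
time_s: 5.82
eef_pos: [400.8, 277.5, 95.6]
ee_rot: [0.001, 0.132, 0.991, 0.0]
force: [-0.6, 0.2, 0.9]
grip_width: 1.003
grip_force: 0.0
time_s: 6.82
eef_pos: [400.0, 278.0, 94.4]
ee_rot: [0.0, 0.132, 0.991, 0.0]
force: [0.9, 2.3, 2.0]
grip_width: 0.173
grip_force: 48.8
```

```bash
python3 -m jog '[{"delta_pos":[0,0,15],"angular":[0,0,0],"fingers":0},{"delta_pos":[0,0,35],"angular":[0,0,0],"fingers":0},{"delta_pos":[0,0,60],"angular":[0,0,0],"fingers":0},{"delta_pos":[0,0,100],"angular":[0,0,0],"fingers":0},{"delta_pos":[-15,-40,140],"angular":[0,0,0],"fingers":0},{"delta_pos":[-40,-90,160],"angular":[0,0,0],"fingers":0},{"delta_pos":[-60,-140,160],"angular":[0,0,0],"fingers":0},{"delta_pos":[-70,-168,160],"angular":[0,0,0],"fingers":0},{"delta_pos":[-70,-168,160],"angular":[0,0,0],"fingers":0},{"delta_pos":[-70,-168,160],"angular":[0,0,0],"fingers":0}]'
python3 - <<'E'
from h import *
c=cap('wrist');d=cap('scene')
print('ring',[(x,onz(c,x[0],90).round(1)) for x in blobs(c,(5,110,80),(25,255,255),15)])
s=ctrl.sense();T=np.array(s['eef_pos']);print(T,s['grip_width'],s['force'])
X=[T+[0,0,2],T-[0,0,83]];print('pred wrist grip,tip',proj(c,X).round(1),'scene',proj(d,X).round(1))
p=proj(d,X);x0,y0=(p.mean(0)-[40,37.5]).astype(int)
w=cv2.resize(c['pixels'],(600,450));z=np.zeros((600,800,3),np.uint8)
cw=c['pixels'][150:400,150:400];cv2.imwrite('pics/w4.png',np.hstack([cv2.resize(cw,(500,500)),cv2.resize(d['pixels'][y0:y0+75,x0:x0+45],(300,500),interpolation=cv2.INTER_CUBIC)]));print(x0,y0)
cv2.imwrite('pics/w4raw.png',c['pixels']);cv2.imwrite('pics/s4raw.png',d['pixels'])
E
```

```text
time_s: 8.07
eef_pos: [330.0, 110.1, 254.4]
ee_rot: [-0.0, 0.132, 0.991, -0.0]
force: [-0.3, -0.4, -0.9]
grip_width: 0.171
grip_force: 49.2
ring [(([424.4, 198.4], [382, 161, 84, 79, 4212]), array([376.5, 257.9,  90. ])), (([196.1, 250.4], [193, 248, 7, 5, 21]), array([371.3,  14.4,  90. ])), (([204.0, 300.7], [194, 298, 20, 9, 49]), array([434.3,   1. ,  90. ])), (([540.0, 335.9], [517, 318, 38, 41, 646]), array([596.1, 384. ,  90. ])), (([23.0, 335.3], [11, 327, 20, 19, 56]), array([ 426.8, -236.2,   90. ]))]
[330.02350205 110.4058164  254.26214197] 0.17304516917161344 [ 0.49361218 -0.52866832 -0.22042966]
pred wrist grip,tip [[272.  288.6]
 [272.2 222.6]] scene [[327.  197.6]
 [325.4 223.5]]
286 173
```

View pics/w4.png

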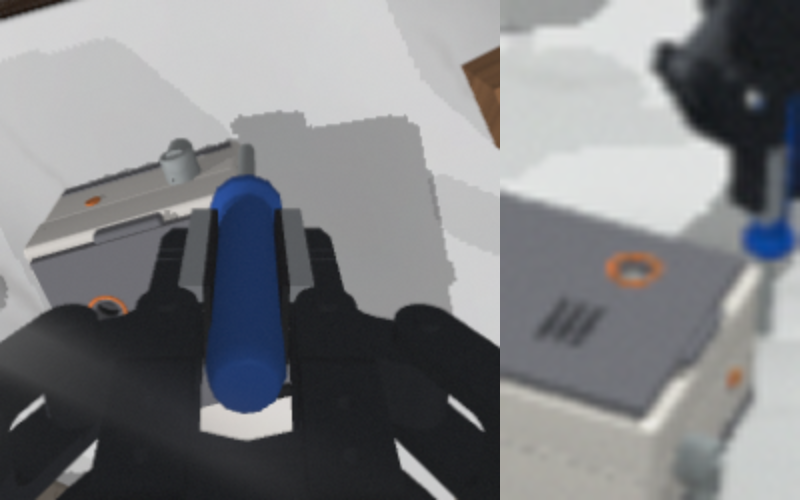

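The left wrist crop shows the front half of the ring near (108,303) and the pin tip at (248,147), which is about (274,223.5) in the full picture against a prediction of (272,222.6). So the pin is straight and on axis. The right scene crop shows the whole ring at (635,269), about (306.2,213.4) in the full picture.

Run:
```python
from h import *
c=cap('wrist');d=cap('scene')
hs=cv2.cvtColor(d['pixels'],cv2.COLOR_BGR2HSV);m=cv2.inRange(hs,np.array((5,90,80)),np.array((25,255,255)))
k=np.zeros_like(m);k[205:222,297:315]=m[205:222,297:315]
pt=cv2.findNonZero(k);x,y,w,h=cv2.boundingRect(pt);print('scene box',x,y,w,h,len(pt))
e=cv2.fitEllipse(cv2.convexHull(pt));print(e)
print('scene ring z90',onz(d,e[0],90).round(1),onz(d,(x+w/2-.5,y+h/2-.5),90).round(1))
hs=cv2.cvtColor(c['pixels'],cv2.COLOR_BGR2HSV);m=cv2.inRange(hs,np.array((5,90,80)),np.array((25,255,255)))
k=np.zeros_like(m);k[290:312,188:220]=m[290:312,188:220]
P=np.array([onz(c,p,90)[:2] for p in cv2.findNonZero(k)[:,0].astype(float)])
from scipy.optimize import least_squares
f=least_squares(lambda q:np.hypot(P[:,0]-q[0],P[:,1]-q[1])-q[2],[434,-1,8]);print('wrist circle',f.x.round(1),len(P))
X=proj(c,[[f.x[0],f.x[1],90]])[0];print(tri(c,X,d,e[0]))
# tip column from steel pin in wrist
for v in ((274,223.5),): print('tip by wrist',onz(c,v,171.3).round(1))
# unit front edge corners + pad
print('cover corners',[onz(c,p,84).round(1) for p in ((150+27/2,150+250/2),(150+240/2,150+163/2))])
```

```text
scene box 302 211 8 5 21
((305.5, 212.85165405273438), (4.729197025299072, 7.765960216522217), 90.0)
scene ring z90 [441.8  -6.2  90. ] [441.5  -5.5  90. ]
wrist circle [440.7  -2.3  10.5] 56
(array([438.81146886,  -0.6159642 ,  94.1241966 ]), np.float64(1.3292093277201018))
tip by wrist [331.  111.8 171.3]
cover corners [array([393.6, -34.2,  84. ]), array([373.1,  96.5,  84. ])]
```

```bash
python3 -m jog '[{"delta_pos":[50,-15,-10],"angular":[0,0,0],"fingers":0},{"delta_pos":[105,-30,-30],"angular":[0,0,0],"fingers":0},{"delta_pos":[110,-30,-54],"angular":[0,0,0],"fingers":0},{"delta_pos":[110,-30,-54],"angular":[0,0,0],"fingers":0},{"delta_pos":[110,-30,-54],"angular":[0,0,0],"fingers":0}]'
python3 - <<'E'
from h import *
from scipy.optimize import least_squares
c=cap('wrist');T=np.array(ctrl.sense()['eef_pos']);print(T)
hs=cv2.cvtColor(c['pixels'],cv2.COLOR_BGR2HSV);m=cv2.inRange(hs,np.array((5,90,80)),np.array((25,255,255)))
q=proj(c,[[440,-2,90]])[0];print(q);x0,y0=(q-30).astype(int)
k=np.zeros_like(m);k[y0:y0+60,x0:x0+60]=m[y0:y0+60,x0:x0+60]
P=np.array([onz(c,p,90)[:2] for p in cv2.findNonZero(k)[:,0].astype(float)])
f=least_squares(lambda q:np.hypot(P[:,0]-q[0],P[:,1]-q[1])-q[2],[440,-2,8]);print('circle',f.x.round(1),len(P),np.abs(f.fun).max(),P.min(0),P.max(0))
print('pred tip px',proj(c,[T-[0,0,83]])[0])
cv2.imwrite('pics/w5.png',cv2.resize(c['pixels'],None,fx=1.4,fy=1.4))
E
```

```text
time_s: 8.9
eef_pos: [439.9, 80.2, 201.2]
ee_rot: [0.0, 0.131, 0.991, 0.0]
force: [0.7, 0.6, -0.8]
grip_width: 0.173
grip_force: 49.2
[439.94156307  80.19755287 201.43338176]
[179.61059358 233.50196208]
circle [440.5  -2.1  10.5] 214 1.447419598950047 [428.76121425 -13.79994225] [452.17649099   9.48376994]
pred tip px [271.77084503 222.84120602]
```

View pics/w5.png

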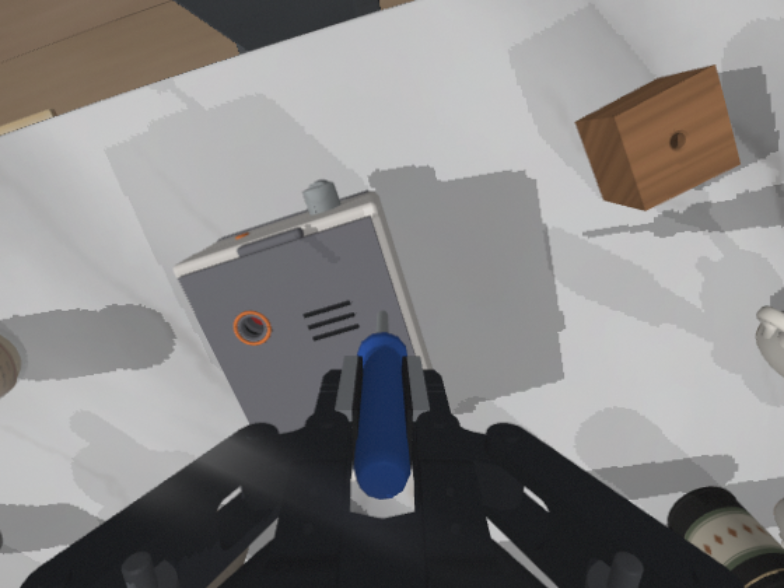

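The ring is fully visible, centred at (440.5,-2.1). The pin tip is at (273.6,225), about 1 mm from nominal. I'll shift by (-1,-83), lower into the hole, then check.

```bash
python3 -m jog '[{"delta_pos":[0,-40,0],"angular":[0,0,0],"fingers":0},{"delta_pos":[-1,-75,0],"angular":[0,0,0],"fingers":0},{"delta_pos":[-1,-83,0],"angular":[0,0,0],"fingers":0},{"delta_pos":[-1,-83,0],"angular":[0,0,0],"fingers":0},{"delta_pos":[-1,-83,-12],"angular":[0,0,0],"fingers":0},{"delta_pos":[-1,-83,-24],"angular":[0,0,0],"fingers":0},{"delta_pos":[-1,-83,-24],"angular":[0,0,0],"fingers":0}]' 80
python3 - <<'E'
from h import *
c=cap('wrist');d=cap('scene');T=np.array(ctrl.sense()['eef_pos']);print(T)
A=cv2.resize(c['pixels'][170:270,220:330],(440,400),interpolation=cv2.INTER_CUBIC)
x,y=proj(d,[[440,-2,95]])[0].astype(int);print(x,y)
B=cv2.resize(d['pixels'][y-30:y+20,x-22:x+23],(360,400),interpolation=cv2.INTER_CUBIC)
cv2.imwrite('pics/w6.png',np.hstack([A,B]))
E
```

```text
time_s: 9.82
eef_pos: [438.3, -2.6, 175.1]
ee_rot: [-0.001, 0.131, 0.991, 0.0]
force: [0.0, -0.3, 0.0]
grip_width: 0.171
grip_force: 77.9
[438.89947666  -2.92632509 176.16125584]
305 212
```

View pics/w6.png

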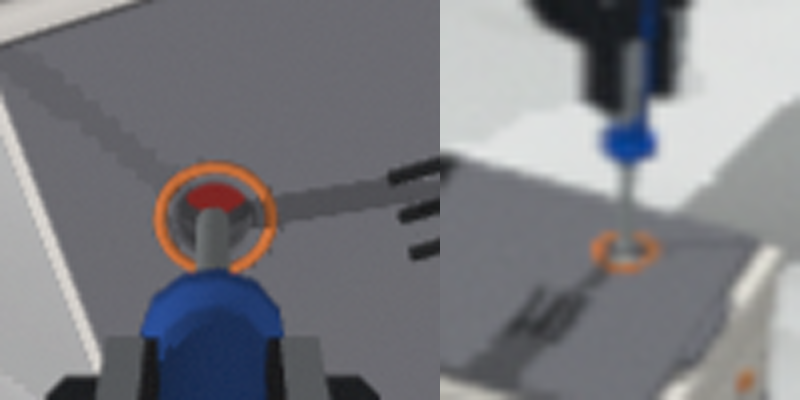

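The pin tip, at about (213,213), sits centred in the ring at (215,219), with the red button visible below it; the scene crop agrees. Pressing now.

```bash
python3 -m jog '[{"delta_pos":[0,0,-8],"angular":[0,0,0],"fingers":0},{"delta_pos":[0,0,-16],"angular":[0,0,0],"fingers":0},{"delta_pos":[0,0,-22],"angular":[0,0,0],"fingers":0},{"delta_pos":[0,0,-26],"angular":[0,0,0],"fingers":0},{"delta_pos":[0,0,-28],"angular":[0,0,0],"fingers":0},{"delta_pos":[0,0,-28],"angular":[0,0,0],"fingers":0}]'
python3 -m jog '[{"delta_pos":[0,0,-1],"angular":[0,0,0],"fingers":0},{"delta_pos":[0,0,-2],"angular":[0,0,0],"fingers":0},{"delta_pos":[0,0,-3],"angular":[0,0,0],"fingers":0},{"delta_pos":[0,0,-3],"angular":[0,0,0],"fingers":0},{"delta_pos":[0,0,-3],"angular":[0,0,0],"fingers":0}]'
```

```text
time_s: 10.68
eef_pos: [438.9, -3.2, 148.4]
ee_rot: [-0.0, 0.132, 0.991, -0.0]
force: [-1.0, 0.2, 2.3]
grip_width: 0.169
grip_force: 78.0
time_s: 11.3
eef_pos: [438.9, -3.2, 145.4]
ee_rot: [0.0, 0.132, 0.991, -0.0]
force: [-2.1, 0.4, 3.9]
grip_width: 0.171
grip_force: 78.2
```

```bash
python3 -m jog '[{"delta_pos":[0,0,-0.5],"angular":[0,0,0],"fingers":0},{"delta_pos":[0,0,-1],"angular":[0,0,0],"fingers":0},{"delta_pos":[0,0,-1],"angular":[0,0,0],"fingers":0}]'
python3 -m jog '[{"delta_pos":[0,0,-0.5],"angular":[0,0,0],"fingers":0},{"delta_pos":[0,0,-1],"angular":[0,0,0],"fingers":0},{"delta_pos":[0,0,-1],"angular":[0,0,0],"fingers":0}]'
```

```text
time_s: 11.68
eef_pos: [439.2, -3.2, 145.0]
ee_rot: [0.001, 0.131, 0.991, -0.0]
force: [-2.8, -0.5, 10.8]
grip_width: 0.164
grip_force: 79.1
time_s: 12.05
eef_pos: [439.5, -3.3, 144.7]
ee_rot: [0.001, 0.131, 0.991, -0.0]
force: [-4.9, 0.8, 18.7]
grip_width: 0.168
grip_force: 80.0
```

Hard stop reached at about 19 N. I'll ease off slightly and hold for more than three seconds.

```bash
R='{"delta_pos":[0,0,0.5],"angular":[0,0,0],"fingers":0}'
python3 -m jog '[{"delta_pos":[0,0,0.5],"angular":[0,0,0],"fingers":0},{"delta_pos":[0,0,0.5],"angular":[0,0,0],"fingers":0},{"delta_pos":[0,0,0.5],"angular":[0,0,0],"fingers":0},{"delta_pos":[0,0,0.5],"angular":[0,0,0],"fingers":0},{"delta_pos":[0,0,0.5],"angular":[0,0,0],"fingers":0},{"delta_pos":[0,0,0.5],"angular":[0,0,0],"fingers":0},{"delta_pos":[0,0,0.5],"angular":[0,0,0],"fingers":0},{"delta_pos":[0,0,0.5],"angular":[0,0,0],"fingers":0},{"delta_pos":[0,0,0.5],"angular":[0,0,0],"fingers":0},{"delta_pos":[0,0,0.5],"angular":[0,0,0],"fingers":0}]'
python3 -m jog '[{"delta_pos":[0,0,0],"angular":[0,0,0],"fingers":0},{"delta_pos":[0,0,0],"angular":[0,0,0],"fingers":0},{"delta_pos":[0,0,0],"angular":[0,0,0],"fingers":0},{"delta_pos":[0,0,0],"angular":[0,0,0],"fingers":0},{"delta_pos":[0,0,0],"angular":[0,0,0],"fingers":0},{"delta_pos":[0,0,0],"angular":[0,0,0],"fingers":0},{"delta_pos":[0,0,0],"angular":[0,0,0],"fingers":0},{"delta_pos":[0,0,0],"angular":[0,0,0],"fingers":0},{"delta_pos":[0,0,0],"angular":[0,0,0],"fingers":0},{"delta_pos":[0,0,0],"angular":[0,0,0],"fingers":0}]'
python3 -m jog '[{"delta_pos":[0,0,0],"angular":[0,0,0],"fingers":0},{"delta_pos":[0,0,0],"angular":[0,0,0],"fingers":0},{"delta_pos":[0,0,0],"angular":[0,0,0],"fingers":0},{"delta_pos":[0,0,0],"angular":[0,0,0],"fingers":0},{"delta_pos":[0,0,0],"angular":[0,0,0],"fingers":0},{"delta_pos":[0,0,0],"angular":[0,0,0],"fingers":0},{"delta_pos":[0,0,0],"angular":[0,0,0],"fingers":0},{"delta_pos":[0,0,0],"angular":[0,0,0],"fingers":0},{"delta_pos":[0,0,0],"angular":[0,0,0],"fingers":0},{"delta_pos":[0,0,0],"angular":[0,0,0],"fingers":0}]'
python3 -m jog '[{"delta_pos":[0,0,0],"angular":[0,0,0],"fingers":0},{"delta_pos":[0,0,0],"angular":[0,0,0],"fingers":0},{"delta_pos":[0,0,0],"angular":[0,0,0],"fingers":0},{"delta_pos":[0,0,0],"angular":[0,0,0],"fingers":0},{"delta_pos":[0,0,0],"angular":[0,0,0],"fingers":0},{"delta_pos":[0,0,0],"angular":[0,0,0],"fingers":0},{"delta_pos":[0,0,0],"angular":[0,0,0],"fingers":0},{"delta_pos":[0,0,0],"angular":[0,0,0],"fingers":0}]'
python3 - <<'E'
from h import *
c=cap('wrist');d=cap('scene')
A=cv2.resize(c['pixels'][170:270,220:330],(440,400),interpolation=cv2.INTER_CUBIC)
B=cv2.resize(d['pixels'][182:232,283:328],(360,400),interpolation=cv2.INTER_CUBIC)
cv2.imwrite('pics/w7.png',np.hstack([A,B]))
E
```

```text
time_s: 13.3
eef_pos: [439.4, -3.3, 144.9]
ee_rot: [0.001, 0.131, 0.991, -0.0]
force: [-3.7, 1.3, 15.1]
grip_width: 0.165
grip_force: 79.6
time_s: 14.55
eef_pos: [439.4, -3.3, 144.9]
ee_rot: [0.001, 0.131, 0.991, -0.0]
force: [-4.6, 0.8, 14.5]
grip_width: 0.167
grip_force: 79.6
time_s: 15.8
eef_pos: [439.4, -3.2, 144.9]
ee_rot: [0.001, 0.131, 0.991, -0.0]
force: [-3.4, 0.7, 14.9]
grip_width: 0.166
grip_force: 79.6
time_s: 16.8
eef_pos: [439.4, -3.3, 144.9]
ee_rot: [0.001, 0.131, 0.991, -0.0]
force: [-3.9, 0.8, 15.3]
grip_width: 0.17
grip_force: 79.6
```

View pics/w7.png

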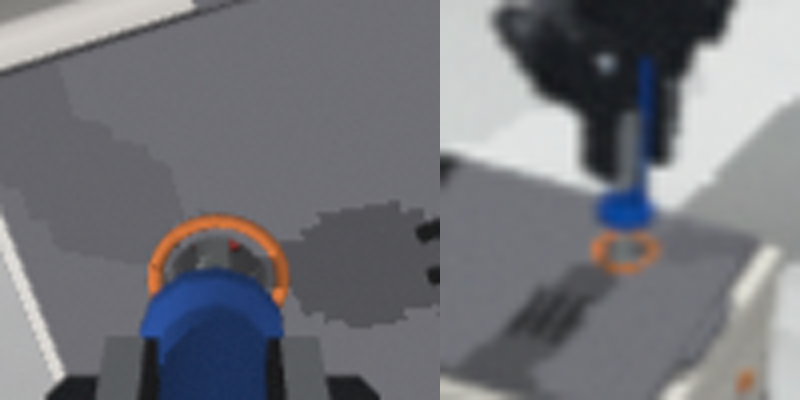

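The pin is through the ring and the cover is shut. The tip sits at about z 62, the fully-down height, and the force rose like the spring (2.3 to 3.9 N) before the hard stop. It has been held there for about 5 s.

```bash
python3 -c "
from rig import ctrl
print(ctrl.finish_job())"
```

```text
the job is handed in; nothing more can be done
None
```

I pressed the cover shut and it stayed shut by itself. The reset pin is still in the gripper, holding the red button fully down (held about 5 s before I handed the job in, at about 17 s on the robot's clock).

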